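# Bottom out a probe thermometer in frozen stock

## Robot

A 6-joint arm with a two-finger parallel gripper is mounted at the origin on the work surface. World frame = base frame: x ahead of the robot, y to its left, z up, the work surface at z = 0. Lengths are in mm, angles in degrees, forces in N, time in s.
With the tool pointing down it reaches from about 350 to 850 mm from the base axis. Payload 8.1 kg.
Tool frame: the origin (TCP) lies between the finger pads; the fingertips stand ahead of it and the grasp point (between the pads) lies 2 mm behind it (nose_length is the z of the fingertips in the tool frame, in mm); z points along the fingers, y is the direction in which the jaws open and shut (so a half turn about z gives the same grasp; the last joint's range is limited). The gripper opens to 85 mm and grips with 20 to 120 N. Pads are 22 mm wide; open, the fingers measure 114 mm over their backs; the gripper's body (76 mm by 85 mm) begins 54 mm behind the grasp point. The pads swing forward as they close: fully open they stand 13 mm farther back than shut.
Start: joints at [64.263, 7.471, 85.268, -0, 87.261, -4.893], TCP at [213.476, 560.744, 248.292] pointing down, gripper open.
Joint ranges: [-169.43, 169.43], [-51.17, 129.36], [1.28, 143.12], [-76.62, 256.62], [0, 156.53], [-152.29, 152.29]. Speed limits (degrees/s): [136.94, 136.94, 159.86, 180, 180, 180].

## Interface

Orientations are given as [roll, pitch, yaw] about the fixed x, y, z axes, in that order (R = Rz(yaw) Ry(pitch) Rx(roll)).
In Python, from bench import * gives the robot as it stands.
- The arm moves only by the tool jog_arm, never from a script. Its argument "plan" is a list of rows, each a list of 3 entries, a list of its own where there are three numbers: the turn, a rotation vector about the tool's x, y, z in degrees, then the shift along the tool's x, y, z in m, then the gripper's target within -1 to 1 (fully open at 1, half-way at 0, shut at -1). A call has 1 to 12 rows; each row is the pose to reach, as a shift and turn from the pose commanded when the call began, along the tool's axes at that moment; what a row does not reach only later rows make up. A row lasts 1/8 s, in which the tool goes at most 62.5 mm and 10.7 degrees, less where a joint would pass 70% of its speed; a pose out of reach is approached as far as the arm can. A call with a gripper value outside its range is refused whole. The fingers move at their own pace and stop on an object; "force" is the grip in N (left out, the last holds). Time passes only in rows, so rows that repeat a pose let the fingers close. It gives the time, the measured TCP pose, the force and the opening at its end, in the units of the state.
- sense(): the state, without advancing time (a new reading comes with each control period).
- snapshot(name): name is "side" or "top"; returns (picture, depth): 420x560x3 uint8, blue, green, red; 420x560 float32, mm along the optical axis (not along the pixel's ray), 0 where there is no reading.
- camera_info(name): a dict with "fov_y" (degrees; the focal length in pixels is half the picture's height over the tangent of half this angle, whatever the lens; pixels are square), "cx", "cy" (the principal point, pixels), "dist_coeffs" ([k1, k2, p1, p2, k3] as OpenCV has them; the pictures are not rectified), "origin" and "orientation" of the camera in the world. Camera axes: x right, y down, z forward; pixel columns grow to the right and rows downward; lengths in mm; the calibration is good to about 2 mm. A picture is of the moment at which its call begins. camera_info takes no time and is no camera call.
- hand_in(): hands the job in, once; it reports no verdict.
The state is a dict: "time": time; "joint_pos": joint angles; "qd": joint speeds; "joint_efforts": joint torques, N m; "tool_pos": TCP position; "tcp_rot": TCP orientation; "ft_force": force on the tool from outside, world axes, zero at the start; "wrist_torque": the same for the moment, N m; "finger_gap": finger opening in mm.
Only numpy, scipy, OpenCV 4.12 (cv2) and the standard library are available. Lean on these libraries where they do the work, as an engineer would, in place of code of your own. Each camera call takes 0.05 s, during which the arm holds its last target.

## Task

A hole has been drilled into the frozen stock in the steel pan for a temperature check. Take the probe thermometer out of its stand, lower its stem into the hole until the tip bottoms out, the ice pushing the sliding stop up the stem as it goes, and keep the tip pressed on the bottom for two seconds, gently, since a hard shove bends the stem. Then let go and leave the probe standing there upright with its stop flush on the ice, and leave the things round about where they are.

Things in the scene. Friction and masses are not known exactly. Their poses are not given: they have to be found in the camera images.
- pan: rectangular steel food pan 176 x 162 mm (x, y; 188 x 174 over its rolled rim), 100 mm high, fixed to the counter, filled with light brown frozen stock, hard as stone, whose flat top is 88 mm above the counter. Origin: centre of its underside, x along its longer side, z up
- hole_mouth (a point): centre of the mouth of the one hole drilled straight down into the frozen stock, level with the top of the ice, 30 mm along x and -20 mm along y from the pan's centre. The hole is 12 mm in diameter, its edge is bevelled 3 mm (18 mm across at the top). It is blind and drilled by hand: its depth differs each time, between 35 and 65 mm, and is not known beforehand; its flat bottom (hole_bottom) is as hard as the rest. Axes as the pan's
- stand_rim (a point): centre of the top rim of the probe stand, a steel tube (42 mm outside, 36 mm inside) rising from a 100 x 100 x 8 mm square foot, fixed, rim 116 mm above the counter. The probe hangs in it, its finger guard resting on the rim, and lifts out straight up. z up
- probe_grip (a point): centre of the white handle of the probe thermometer, half-way up: handle 34 mm (x) by 24 mm (y) and 72 mm tall, 0.15 to 0.22 kg in all, so grasp across y. z points up along the stem, away from the tip. Below the handle come a round black finger guard (44 mm diameter, 6 mm thick, its underside 42 mm below this point) and the steel stem, 8 mm in diameter, 105 mm from guard to tip
- probe_tip (a point): rounded end of the stem, 147 mm straight below probe_grip; axes as probe_grip's. A press of 3 to 12 N of the tip on the bottom (besides the 4 N of the stop) is plenty; pushing down with more than 22 N in all bends the stem
- stop_face (a point): centre of the flat underside of the sliding stop, a steel disc 28 mm in diameter and 8 mm thick (with hub) that the stem passes through; it cannot enter the hole. Axes as the probe's
- stop (a joint): how far the stop has been pushed up the stem, in m: its underside is 20 mm above the tip at 0 and 95 mm at 0.075. It starts between 0 and 0.010. It stays where it is left by its own friction and takes a steady 4 N to slide, more than the probe's weight
- gimlet: T-handled hand gimlet lying on the counter, wooden cross handle 85 mm, 130 mm long along x, 22 mm high; bystander. Origin on the counter below its middle
- bowls: stack of four small white bowls, 98 mm in diameter and 74 mm high; bystander. Origin: centre of its underside
- sauce_bottle: brown squeeze bottle with a white nozzle, 56 mm in diameter and 150 mm high; bystander. Origin: centre of its underside

How it is judged (in metres and radians):
On the way, in this order (a step that is already met when the one before it is completed fails the run):
1. the probe is lifted out of its stand, the tip above the rim (z of probe_tip in the frame of stand_rim above 0.005 m), for 0.1 s.
2. the tip is pressed on the bottom of the hole with at least 1.5 N for 1.5 s on end (contact force between probe and hole_bottom above 1.5 N and z of probe_tip in the frame of hole_mouth below -0.032 m and horizontal distance between probe_tip and hole_mouth below 0.006 m), for 1.5 s.
At the end, for the whole second after the job is handed in: The probe stands at rest in the drilled hole, its tip more than 32 mm below the ice and within 6 mm of the hole's axis, tilted less than 0.12 rad, with the underside of its stop within 2.5 mm of the ice (so it has not been lifted off the bottom again) (z of probe_tip in the frame of hole_mouth below -0.032 m and horizontal distance between probe_tip and hole_mouth below 0.006 m and z of stop_face in the frame of hole_mouth below 0.0025 m and angle between probe_grip's own z axis and vertical below 0.12 rad and linear speed of probe below 0.02 m/s); the robot touches nothing.
It fails at once if the probe is pressed on the frozen stock or the pan with more than 24 N: the stem bends (contact force between probe and pan above 24 N).
It fails at once if the probe falls or is tipped by more than 0.6 rad (angle between probe_grip's own z axis and vertical above 0.6 rad).
It fails at once if a bystander is moved more than 25 mm (distance of any of gimlet, bowls, sauce_bottle from where it was at the start of the episode above 0.025 m).
It also fails if it takes over 61 s, if anything falls off the work surface, if the arm or the gripper's body presses on something with over 40 N, if the wrist force passes 120 N, or if a joint passes its speed limit or range.

## Working session

There is one attempt and no reset: what is moved stays moved. The work goes in short steps, Python scripts to look and compute and a tool call to move; the robot and the scene stay as the last step left them, time stands still between calls to the robot, and variables do not carry over. Pictures are saved under pics/ and viewed, and the job is handed in when it is done.

Besides the shell and the picture viewer there is one more tool, called by a JSON object that holds its "api" and its "payload". jog_arm: Moves the arm, as the interface text tells. Its arguments: {"type":"object","properties":{"plan":{"type":"array","items":{"type":"array"}},"force":{"type":"number"}},"required":["plan"]}

```bash
ls; mkdir -p pics
python3 - <<'E'
from bench import *
import cv2,numpy as np
print(sense())
for n in("top","side"):
    im,d=snapshot(n); cv2.imwrite(f"pics/{n}0.png",im); np.save(f"pics/{n}0.npy",d); np.save(f"pics/{n}0i.npy",im); print(n,camera_info(n))
E
```

```text
pics
{'time': 0.0, 'joint_pos': array([ 6.42623032e+01,  7.51437355e+00,  8.53289317e+01,  5.19997076e-04,
        8.72620035e+01, -4.89200830e+00]), 'qd': array([ 0.15782832, -0.04873833, -0.09737092, -0.05782313, -0.00306129,
        0.06706904]), 'joint_efforts': array([-1.47740418e-03, -5.69388986e+01, -5.00555956e+01, -3.67867324e-04,
        1.46347174e-02, -4.48419814e-05]), 'tool_pos': array([213.2521513 , 560.27138663, 247.2553964 ]), 'tcp_rot': array([-1.79895119e+02, -9.49797660e-03,  1.59154278e+02]), 'ft_force': array([ 0.30299017,  0.6543349 , -0.76506503]), 'wrist_torque': array([-0.03473327, -0.01434078,  0.00135762]), 'finger_gap': 85.54034374778173}
top {'fov_y': 46.20662556184732, 'cx': 275.10825809644786, 'cy': 210.29234788282628, 'dist_coeffs': array([-0.15514007,  0.        ,  0.        ,  0.        ,  0.        ]), 'origin': array([ 471.09551962,  -16.52487697, 1120.12739153]), 'orientation': array([-175.01067086,   -0.44128209,  -88.30882887])}
side {'fov_y': 55.6172231191935, 'cx': 283.7283740834625, 'cy': 202.2500101333914, 'dist_coeffs': array([-0.05236853,  0.        ,  0.        ,  0.        ,  0.        ]), 'origin': array([227.23024653, 384.57294372, 731.99677034]), 'orientation': array([-140.49985392,   -0.70326018, -136.80517893])}
```

View pics/top0.png

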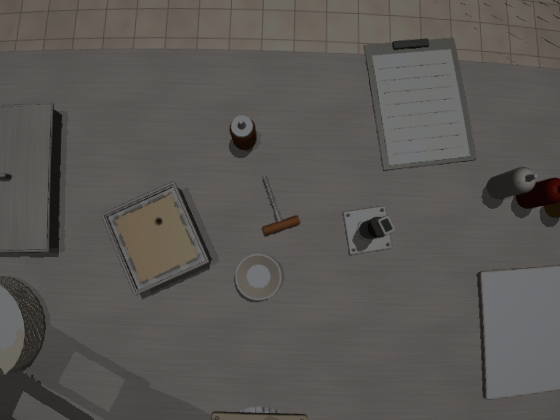

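View pics/side0.png

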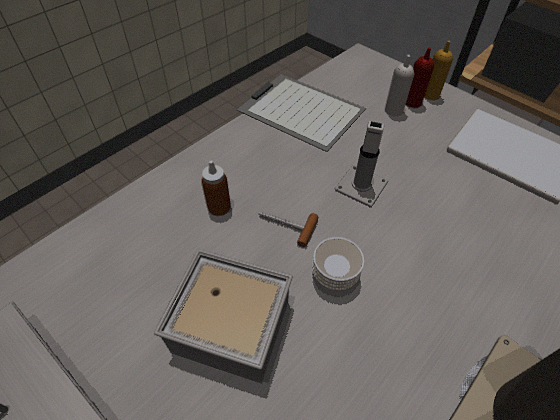

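```bash
cat > h.py <<'E'
import cv2,numpy as np
from bench import *
from scipy.spatial.transform import Rotation as R
def cam(n):
    c=camera_info(n); f=210/np.tan(np.radians(c['fov_y']/2))
    K=np.array([[f,0,c['cx']],[0,f,c['cy']],[0,0,1]]); return K,c['dist_coeffs'],np.array(c['origin']),R.from_euler('xyz',c['orientation'],degrees=True).as_matrix()
def ray(n,uv):
    K,D,o,M=cam(n); p=cv2.undistortPoints(np.array(uv,float).reshape(-1,1,2),K,D).reshape(-1,2)
    return o,(M@np.c_[p,np.ones(len(p))].T).T
def onz(n,uv,z):
    o,d=ray(n,uv); return o+d*((z-o[2])/d[:,2])[:,None]
def cloud(n,dep):
    v,u=np.mgrid[:420,:560]; o,d=ray(n,np.c_[u.ravel(),v.ravel()]); 
    return (o+d*dep.reshape(-1,1)).reshape(420,560,3)
def proj(n,P):
    K,D,o,M=cam(n); return cv2.projectPoints(((np.atleast_2d(P)-o)@M),np.zeros(3),np.zeros(3),K,D)[0].reshape(-1,2)
def two(a,b):
    o1,d1=ray('top',[a]);o2,d2=ray('side',[b]);d1=d1[0];d2=d2[0]
    s=np.linalg.lstsq(np.c_[d1,-d2],o2-o1,rcond=None)[0]
    p,q=o1+s[0]*d1,o2+s[1]*d2; return (p+q)/2,np.linalg.norm(p-q)
E
python3 - <<'E'
from h import *
t=np.load('pics/top0i.npy');s=np.load('pics/side0i.npy')
def crop(im,x,y,w,h,k):return cv2.resize(im[y:y+h,x:x+w],None,fx=k,fy=k,interpolation=cv2.INTER_NEAREST)
a=np.hstack([crop(t,335,195,70,70,5),crop(s,325,110,70,100,5)[:350]]) if 0 else None
cv2.imwrite('pics/z1.png',np.hstack([crop(t,335,195,70,70,5),crop(s,335,115,70,70,5)]))
cv2.imwrite('pics/z2.png',np.hstack([crop(t,100,180,112,112,3),crop(s,155,250,140,112,3)]))
for n,im,xy in(('top',t,(158,221)),('side',s,(215,292))):
    d=np.load(f'pics/{n}0.npy');C=cloud(n,d)
    x,y=xy; g=cv2.cvtColor(im,cv2.COLOR_BGR2GRAY).astype(float)[y-9:y+10,x-9:x+10]
    bg=np.median(g); w=np.where(g<bg*0.75,1,0); n_,L,st,ce=cv2.connectedComponentsWithStats(w.astype(np.uint8))
    print(n,st,ce+[x-9,y-9]); k=L==L[9,9]; vv,uu=np.nonzero(k); uv=[[uu.mean()+x-9,vv.mean()+y-9]]
    print(uv,onz(n,uv,88)); print('ice z',np.median(C[y+15:y+30,x:x+20,2]))
    # pan rim points
    m=(abs(C[...,2]-100)<4); nn,L,st,ce=cv2.connectedComponentsWithStats(m.astype(np.uint8)); i=1+np.argsort(-st[1:,4])[:4]; print(st[i])
    # points above 120 near stand
    xx,yy=(380,227) if n=='top' else (375,135)
    sub=C[yy-45:yy+45,xx-45:xx+45].reshape(-1,3); 
    for lo,hi in((90,112),(112,119),(119,126),(130,150),(150,180),(180,192),(192,200),(200,230)):
        q=sub[(sub[:,2]>lo)&(sub[:,2]<hi)]; 
        if len(q): print(lo,hi,len(q),np.median(q,0).round(1),q.min(0).round(1),q.max(0).round(1))
E
```

```text
top [[  0   0  19  19 316]
 [  6   6   8   7  45]] [[157.98101266 221.00949367]
 [158.13333333 220.93333333]]
[[np.float64(158.13333333333333), np.float64(220.93333333333334)]] [[531.33716088 224.92359012  88.        ]]
ice z 88.1334842167197
[[ 101  181  108  114 1206]
 [   0  284   27   91 1132]
 [ 230  121   26   20   92]
 [ 536  182   10   22   47]]
90 112 36 [ 525.8 -214.9  101.4] [ 510.5 -227.4   90.4] [ 547.5 -212.3  111.9]
112 119 8 [ 522.2 -219.5  117.9] [ 509.9 -227.9  112.1] [ 544.7 -213.2  119. ]
119 126 99 [ 524.  -220.9  121.9] [ 509.8 -246.1  119.4] [ 551.3 -212.4  125.9]
130 150 40 [ 527.2 -223.   139.4] [ 511.3 -234.6  130. ] [ 548.  -216.4  149. ]
150 180 60 [ 526.9 -222.7  166.5] [ 511.9 -231.   150.1] [ 547.8 -216.6  178.2]
180 192 68 [ 530.6 -227.7  190.1] [ 511.5 -247.9  181.8] [ 548.5 -217.8  192. ]
192 200 171 [ 530.4 -233.   194.4] [ 513.3 -247.   192. ] [ 547.7 -217.6  199.4]
side [[  0   0  19  19 301]
 [  5   5   9   8  60]] [[214.98006645 292.09634551]
 [215.1        291.51666667]]
[[np.float64(215.1), np.float64(291.51666666666665)]] [[532.38546774 225.64174619  88.        ]]
ice z 87.7265966028881
[[ 154  250  139  120 2126]
 [ 201  174   26   15  106]
 [ 516  393   10   27   79]
 [   0    0   23    8   53]]
90 112 126 [ 522.1 -215.8  100.7] [ 510.4 -526.6   90. ] [ 622.6 -210.6  111.8]
112 119 42 [ 524.1 -214.8  114.8] [ 510.7 -244.9  112.1] [ 554.2 -209.7  119. ]
119 126 97 [ 524.9 -221.1  121.5] [ 510.4 -250.9  119.3] [ 550.8 -210.5  126. ]
130 150 114 [ 525.5 -222.8  140. ] [ 513.  -235.8  130.6] [ 543.  -214.2  149.9]
150 180 176 [ 526.5 -222.4  165.2] [ 512.2 -235.5  150.1] [ 544.6 -215.2  179.9]
180 192 85 [ 527.3 -223.5  186.9] [ 512.5 -236.8  180. ] [ 549.7 -216.1  192. ]
192 200 99 [ 530.4 -231.7  193.9] [ 514.2 -247.4  192.1] [ 547.4 -218.6  196.1]
```

View pics/z1.png

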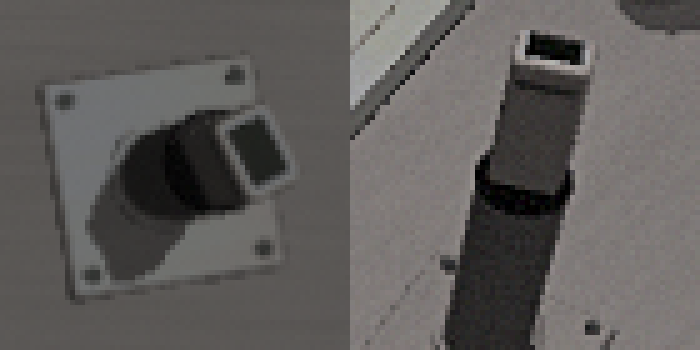

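View pics/z2.png

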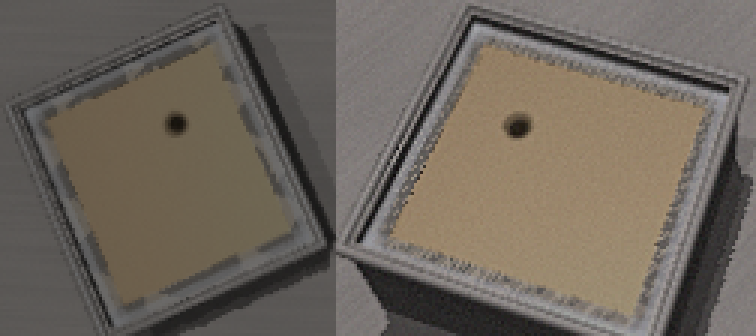

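Run:
```python
from h import *
for n in('top','side'):
    d=np.load(f'pics/{n}0.npy');C=cloud(n,d)
    x,y,z=C[...,0],C[...,1],C[...,2]
    m=(abs(z-194)<4)&(abs(x-530)<40)&(abs(y+232)<40)
    m=cv2.morphologyEx(m.astype(np.uint8),cv2.MORPH_OPEN,np.ones((2,2)))>0
    P=C[m][:,:2].astype(np.float32); print(n,'handle',len(P),cv2.minAreaRect(P),P.mean(0))
    # same by colour outline: mask pixels projected on z=194
    vv,uu=np.nonzero(m); Q=onz(n,np.c_[uu,vv],194)[:,:2].astype(np.float32); print(' ray',cv2.minAreaRect(Q),Q.mean(0))
    m=(abs(z-100)<5)&(abs(x-510)<150)&(abs(y-240)<150)
    k,L,st,_=cv2.connectedComponentsWithStats(m.astype(np.uint8)); m=L==1+np.argmax(st[1:,4])
    vv,uu=np.nonzero(m); Q=onz(n,np.c_[uu,vv],99)[:,:2].astype(np.float32);(c,wh,a)=cv2.minAreaRect(Q); print(' pan',c,wh,a)
    for a2 in range(0,360,90):
        t=np.radians(a+a2); print('   ',a+a2,np.array(c)+[30*np.cos(t)+20*np.sin(t),30*np.sin(t)-20*np.cos(t)])
    # guard
    m=(z>118)&(z<126)&(abs(x-530)<40)&(abs(y+232)<40); P=C[m][:,:2].astype(np.float32); print(' guard',cv2.minEnclosingCircle(P))
    # foot corners
    m=(abs(z-8)<3)&(abs(x-530)<90)&(abs(y+232)<90); k,L,st,_=cv2.connectedComponentsWithStats(m.astype(np.uint8)); m=L==1+np.argmax(st[1:,4]);P=C[m][:,:2].astype(np.float32); print(' foot',cv2.minAreaRect(P))
```

```text
top handle 207 ((532.8397827148438, -258.9695739746094), (33.976016998291016, 77.46870422363281), 9.269333839416504) [ 529.41986 -238.96945]
 ray ((528.1939086914062, -235.14866638183594), (33.160888671875, 24.34079933166504), 27.78471565246582) [ 528.5331  -234.87474]
 pan (495.2346496582031, 230.3439178466797) (188.42591857910156, 174.04269409179688) 26.03517723083496
    26.03517723083496 [530.96884944 225.54110973]
    116.03517723083496 [500.03745777 266.07811763]
    206.03517723083496 [459.50044987 235.14672596]
    296.03517723083496 [490.43184155 194.60971806]
 guard ((529.924072265625, -233.0351104736328), 21.86273193359375)
 foot ((530.3777465820312, -233.05104064941406), (100.60470581054688, 101.76492309570312), 10.687687873840332)
side handle 116 ((440.001708984375, -38.56048583984375), (32.97640609741211, 946.6607055664062), 24.70035171508789) [ 528.6598  -233.27655]
 ray ((527.2095947265625, -228.76722717285156), (32.29570388793945, 25.12674331665039), 29.455270767211914) [ 527.07764 -229.23138]
 pan (497.4116516113281, 230.18740844726562) (187.2185821533203, 172.45556640625) 25.97666358947754
    25.97666358947754 [533.14092787 225.34810909]
    115.97666358947754 [502.25095097 265.9166847 ]
    205.97666358947754 [461.68237536 235.0267078 ]
    295.97666358947754 [492.57235225 194.45813219]
 guard ((531.5944213867188, -232.472412109375), 22.672584533691406)
 foot ((530.9127197265625, -231.2394561767578), (100.20486450195312, 102.35035705566406), 10.005547523498535)
```

Run:
```python
from h import *
for n,(x,y,w,h) in(('top',(373,212,25,28)),('side',(364,117,25,20))):
    im=np.load(f'pics/{n}0i.npy').min(2)[y:y+h,x:x+w]
    print(n);print(im)
    c=[[378.5,218.7],[388.6,216.2],[394,232.3],[384,235.6]] if n=='top' else [[369.2,121],[383.4,122.4],[381.5,130],[366.8,128.6]]
    P=onz(n,c,194)[:,:2]; print(P.round(1),P.mean(0)); e=np.roll(P,-1,0)-P; print(np.hypot(*e.T),np.degrees(np.arctan2(e[:,1],e[:,0])))
```

```text
top
[[112 112 111 111 111 111 111 110 109 109 108 109 103  83  85  86  86  86
   86  86  87  86  86  86  87]
 [111 112 111 110 110 109 110 109 109 109 109 109 104  88  83  84  84  86
   85  85  86  85  85  85  85]
 [110 110 111 110 110 110 110 110 109 110 109 109 103  85  81  84  85  85
   85  85  85  85  85  86  86]
 [111 111 110 111 110 109 109 108 108 106 100  98  94  81  76  87  85  85
   85  86  87  86  86  85  85]
 [110 100  99  97  96  95  95  96  99  91  71  76  82 103 105  96  86  86
   85  85  85  85  86  86  86]
 [ 96  47  51  34  24  34  25  44  63  63  84 104 107 103 105 107  92  86
   86  86  86  86  86  85  86]
 [ 16  31  31  38  33  50  50  62  83 105 107 103  94  63  79 105 103  87
   87  87  87  88  87  85  87]
 [ 33  31  33  50  37  53  85 106 109 101  91  63  56  31  43  84 108  93
   87  87  88  87  88  88  87]
 [ 35  37  33  31  37  79 107 103  92  57  25  30  30  30  31  66 105 102
   86  85  86  86  86  85  86]
 [ 41  30  32  29  36  75 104  75  33  32  32  30  30  31  30  46  84 107
   90  84  83  84  84  84  85]
 [ 32  31  33  28  30  54  91  78  39  31  30 
[... 3664 characters left out ...]
0  24  17  30  32  36  48  46  50  49  54
   81 127 119 122 119 121 124]
 [125 108  42  49  52  53  53  54  40  39  24  30  18  21  20  26  38  50
   84 124 121 122 123 126 123]
 [128 115  40  54  49  61  54  47  56  46  50  56  52  47  41  40  47  62
  118 127 123 128 121 120 126]
 [126  59  45  53  57  56  50  58  49  49  55  53  56  50  56  50  49  66
  111 123 124 120 123 122 119]
 [133  19  46  53  53  53  54  53  55  58  57  51  55  56  48  44  51  79
  127 124 120 123 119 120 123]]
[[ 548.  -232.2]
 [ 523.6 -249.7]
 [ 512.4 -226.1]
 [ 537.1 -208.2]] [ 530.28785493 -229.06258706]
[30.06354535 26.11247601 30.52650151 26.39953926] [-144.37682213  115.22064228   36.00538206  -65.68640005]
```

Run:
```python
from h import *
c=[[369,120.5],[383.6,123.3],[382.6,129.8],[367,127]]
P=onz('side',c,194)[:,:2]; print(P.round(1),P.mean(0)); e=np.roll(P,-1,0)-P; print(np.hypot(*e.T),np.degrees(np.arctan2(e[:,1],e[:,0])))
for n in('top','side'):
    C=cloud(n,np.load(f'pics/{n}0.npy')); z=C[...,2]
    m=(z>132)&(z<188)&(abs(C[...,0]-530)<25)&(abs(C[...,1]+232)<25)
    m=cv2.erode(m.astype(np.uint8),np.ones((3,3)))>0
    P=C[m][:,:2].astype(np.float32)
    l=cv2.fitLine(P,cv2.DIST_HUBER,0,.01,.01).ravel(); r=(P-l[2:])@[-l[1],l[0]]
    print(n,len(P),np.degrees(np.arctan2(l[1],l[0])),l[2:],r.std(), 'z lean', np.polyfit(C[m][:,2],r,1))
```

```text
[[ 549.3 -233.3]
 [ 521.6 -247.5]
 [ 511.1 -228.3]
 [ 539.9 -212.7]] [ 530.46520837 -230.45353546]
[31.14615391 21.89859518 32.65396521 22.6593183 ] [-152.82342251  118.4416028    28.48086792  -65.39304834]
top 53 26.618471 [ 525.5925  -222.86588] 0.4270177 z lean [-1.02584368e-05 -1.09804593e-01]
side 240 28.213491 [ 526.333   -222.75584] 1.1296922 z lean [ 0.00798553 -1.22447577]
```

```bash
cat >> h.py <<'E'
def plan(p0,y0,p1,y1):
    M=R.from_euler('xyz',[180,0,y0],degrees=True); s=M.inv().apply(np.array(p1,float)-p0)
    print('turn z',(y0-y1+180)%360-180,'shift m',(s/1000).round(4))
E
python3 - <<'E'
from h import *
p0=np.array([213.476,560.744,248.292]);g=np.array([530.9,-232.9,250])
plan(p0,159.155,(p0+g)/2,159.155-66);plan(p0,159.155,g,27.5)
E
```

```text
turn z 66.0 shift m [-0.2895 -0.3144 -0.0009]
turn z 131.65499999999997 shift m [-0.5791 -0.6287 -0.0017]
```

{"api": "jog_arm", "payload": {"plan": [[[0,0,10],[-0.042,-0.046,0],1],[[0,0,20],[-0.084,-0.092,0],1],[[0,0,30],[-0.126,-0.138,0],1],[[0,0,40],[-0.168,-0.184,0],1],[[0,0,50],[-0.21,-0.23,0],1],[[0,0,60],[-0.252,-0.276,0],1],[[0,0,70],[-0.294,-0.322,0],1],[[0,0,80],[-0.336,-0.368,0],1],[[0,0,90],[-0.378,-0.414,0],1],[[0,0,100],[-0.42,-0.46,0],1],[[0,0,100],[-0.42,-0.46,0],1],[[0,0,100],[-0.42,-0.46,0],1]]}}

```text
time: 1.6
tool_pos: [441.9, -18.6, 247.8]
tcp_rot: [-179.9, 0.0, 59.1]
ft_force: [-0.0, 0.3, 0.5]
finger_gap: 85.7
```

Run:
```python
from h import *
p0=np.array([213.476,560.744,248.292]);M=R.from_euler('xyz',[180,0,159.155],degrees=True)
p=p0+M.apply([-420,-460,0]);print(p)
plan(p,59.155,[530.9,-232.9,250],27.5)
```

```text
[442.29863579 -18.6006309  248.292     ]
turn z 31.655 shift m [-0.1386  0.1859 -0.0017]
```

{"api": "jog_arm", "payload": {"plan": [[[0,0,8],[-0.035,0.046,0],1],[[0,0,16],[-0.07,0.093,0],1],[[0,0,24],[-0.105,0.14,0],1],[[0,0,31.7],[-0.1386,0.186,0],1],[[0,0,31.7],[-0.1386,0.186,0],1],[[0,0,31.7],[-0.1386,0.186,0],1],[[0,0,31.7],[-0.1386,0.186,0],1]]}}

```text
time: 2.48
tool_pos: [531.1, -231.0, 248.8]
tcp_rot: [180.0, -0.0, 27.6]
ft_force: [0.1, -1.1, 0.1]
finger_gap: 85.3
```

Run:
```python
from h import *
s=sense();print(s['tool_pos'],s['tcp_rot'],s['ft_force'])
for n,b in(('top',(320,170,130,110)),('side',(300,60,140,150))):
    im,d=snapshot(n);x,y,w,h=b
    cv2.imwrite(f'pics/{n}1.png',cv2.resize(im[y:y+h,x:x+w],None,fx=4,fy=4,interpolation=cv2.INTER_NEAREST))
```

```text
[ 531.06433454 -230.97840954  248.76841762] [ 1.79991401e+02 -2.67147493e-02  2.76468211e+01] [ 0.09665151 -1.10832031  0.06042887]
```

View pics/side1.png

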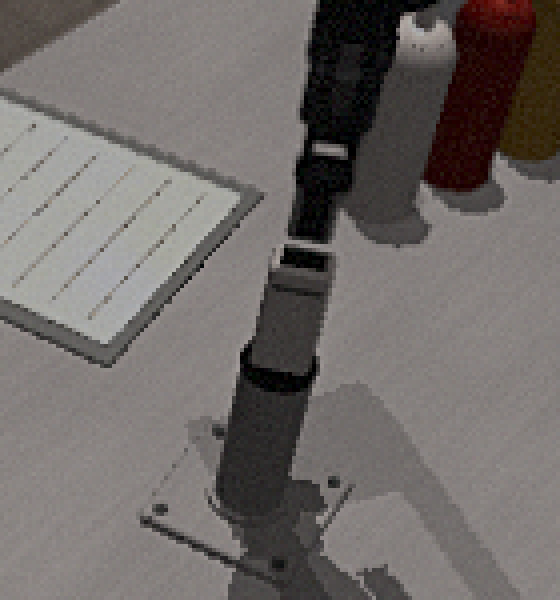

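{"api": "jog_arm", "payload": {"plan": [[[0,0,0],[0,0,0.02],1],[[0,0,0],[0,0,0.045],1],[[0,0,0],[0,0,0.07],1],[[0,0,0],[0,0,0.085],1],[[0,0,0],[0,0,0.091],1],[[0,0,0],[0,0,0.091],1],[[0,0,0],[0,0,0.091],1]]}}

```text
time: 3.45
tool_pos: [531.6, -233.3, 158.5]
tcp_rot: [179.9, -0.1, 27.5]
ft_force: [0.2, -0.5, -0.2]
finger_gap: 85.5
```

Run:
```python
from h import *
s=sense();print(s['tool_pos'],s['tcp_rot'],s['ft_force'])
out=[]
for n,b in(('top',(320,170,130,130)),('side',(320,80,130,130))):
    im,d=snapshot(n);x,y,w,h=b
    out.append(cv2.resize(im[y:y+h,x:x+w],None,fx=3,fy=3,interpolation=cv2.INTER_NEAREST))
cv2.imwrite('pics/z3.png',np.hstack(out))
```

```text
[ 531.58249462 -233.29544232  158.46115537] [ 1.79910374e+02 -5.95856453e-02  2.74579286e+01] [ 0.21918802 -0.49634844 -0.20334677]
```

View pics/z3.png

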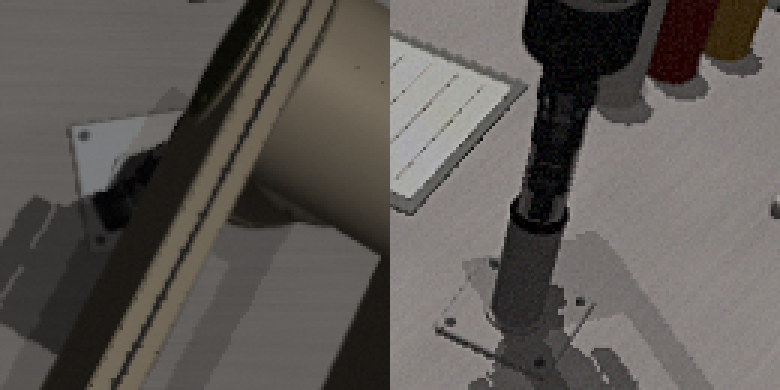

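{"api": "jog_arm", "payload": {"plan": [[[0,0,0],[0,0,0],0],[[0,0,0],[0,0,0],-1],[[0,0,0],[0,0,0],-1],[[0,0,0],[0,0,0],-1],[[0,0,0],[0,0,0],-1],[[0,0,0],[0,0,0],-1],[[0,0,0],[0,0,0],-1],[[0,0,0],[0,0,0],-1]], "force": 60}}

```text
time: 4.55
tool_pos: [531.0, -233.0, 157.4]
tcp_rot: [180.0, -0.0, 27.5]
ft_force: [0.3, 0.5, 2.3]
finger_gap: 23.2
```

{"api": "jog_arm", "payload": {"plan": [[[0,0,0],[0,0,-0.008],-1],[[0,0,0],[0,0,-0.025],-1],[[0,0,0],[0,0,-0.045],-1],[[0,0,0],[0,0,-0.065],-1],[[0,0,0],[0,0,-0.085],-1],[[0,0,0],[0,0,-0.105],-1],[[0,0,0],[0,0,-0.125],-1],[[0,0,0],[0,0,-0.145],-1],[[0,0,0],[0,0,-0.155],-1],[[0,0,0],[0,0,-0.16],-1],[[0,0,0],[0,0,-0.16],-1],[[0,0,0],[0,0,-0.16],-1]]}}

```text
time: 6.05
tool_pos: [530.6, -232.8, 316.3]
tcp_rot: [-179.9, 0.0, 27.5]
ft_force: [0.8, 0.1, -0.7]
finger_gap: 23.6
```

Run:
```python
from h import *
s=sense();print(s['tool_pos'],s['tcp_rot'],s['ft_force'],s['finger_gap'])
im,d=snapshot('side');np.save('pics/side2i.npy',im);np.save('pics/side2.npy',d)
print(proj('side',[531,-233,158+160]),proj('side',[531,-233,11+160]))
cv2.imwrite('pics/z4.png',cv2.resize(im[20:200,300:450],None,fx=3,fy=3,interpolation=cv2.INTER_NEAREST))
```

```text
[ 530.64951672 -232.78599029  316.2921329 ] [-1.79924430e+02  4.92183815e-02  2.74549578e+01] [ 0.83578898  0.0770037  -0.66964372] 23.568422666145686
[[388.29342204  72.73966433]] [[374.01592461 132.81814548]]
```

View pics/z4.png

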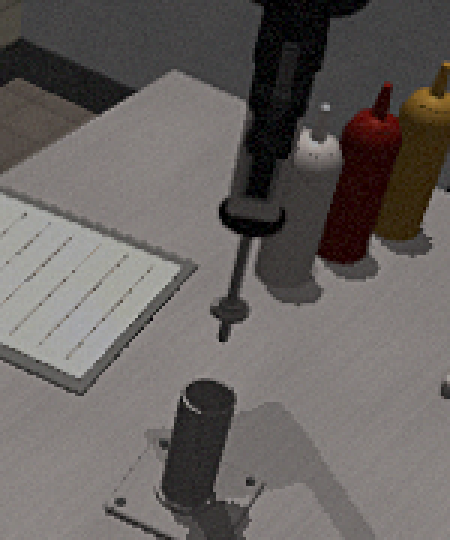

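Run:
```python
from h import *
p0=np.array([213.476,560.744,248.292]);M=R.from_euler('xyz',[180,0,159.155],degrees=True)
p=p0+M.apply([-420,-460,0]);p=p+R.from_euler('xyz',[180,0,59.155],degrees=True).apply([-138.6,186,0]);p[2]+=-91+160;print(p)
plan(p,27.455,[531.9,225.4,p[2]],27.455)
```

```text
[ 530.92770378 -232.96212069  317.292     ]
turn z 0.0 shift m [ 0.2122 -0.4063 -0.    ]
```

{"api": "jog_arm", "payload": {"plan": [[[0,0,0],[0.007,-0.0134,0],-1],[[0,0,0],[0.025,-0.0479,0],-1],[[0,0,0],[0.046,-0.0881,0],-1],[[0,0,0],[0.068,-0.1302,0],-1],[[0,0,0],[0.09,-0.1723,0],-1],[[0,0,0],[0.112,-0.2144,0],-1],[[0,0,0],[0.134,-0.2566,0],-1],[[0,0,0],[0.156,-0.2987,0],-1],[[0,0,0],[0.178,-0.3408,0],-1],[[0,0,0],[0.198,-0.3791,0],-1],[[0,0,0],[0.209,-0.4002,0],-1],[[0,0,0],[0.2122,-0.4063,0],-1]]}}

```text
time: 7.6
tool_pos: [530.9, 227.4, 317.0]
tcp_rot: [-180.0, 0.0, 27.6]
ft_force: [0.1, -0.1, -1.2]
finger_gap: 23.3
```

{"api": "jog_arm", "payload": {"plan": [[[0,0,0],[0,0,0.015],-1],[[0,0,0],[0,0,0.03],-1],[[0,0,0],[0,0,0.04],-1],[[0,0,0],[0,0,0.045],-1],[[0,0,0],[0,0,0.045],-1],[[0,0,0],[0,0,0.045],-1]]}}

```text
time: 8.35
tool_pos: [532.2, 225.4, 272.9]
tcp_rot: [180.0, -0.1, 27.4]
ft_force: [-0.3, -0.1, -0.4]
finger_gap: 23.4
```

Run:
```python
from h import *
s=sense();print(s['tool_pos'],s['tcp_rot'],s['ft_force'],s['finger_gap'])
for n in('top','side'):
    im,d=snapshot(n);np.save(f'pics/{n}3i.npy',im);np.save(f'pics/{n}3.npy',d)
    cv2.imwrite(f'pics/{n}3.png',im)
    print(n,proj(n,[[531.9,225.4,126],[531.9,225.4,88]]))
z=np.load('pics/side3i.npy')[210:340,150:290];cv2.imwrite('pics/z5.png',cv2.resize(z,None,fx=4,fy=4,interpolation=cv2.INTER_NEAREST))
```

```text
[532.20725205 225.41437621 272.92346307] [ 1.79990933e+02 -5.51574660e-02  2.74464126e+01] [-0.26540228 -0.10703547 -0.36667882] 23.383667622857192
top [[153.68787473 219.42836821]
 [157.92480926 220.66091935]]
side [[212.64810039 281.289041  ]
 [215.38343096 291.59965222]]
```

View pics/z5.png

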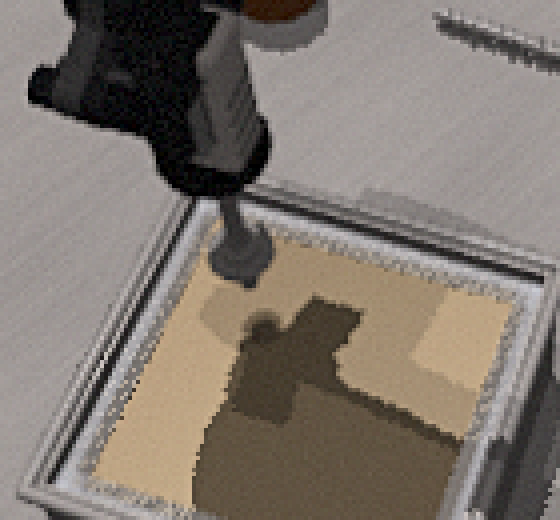

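View pics/top3.png

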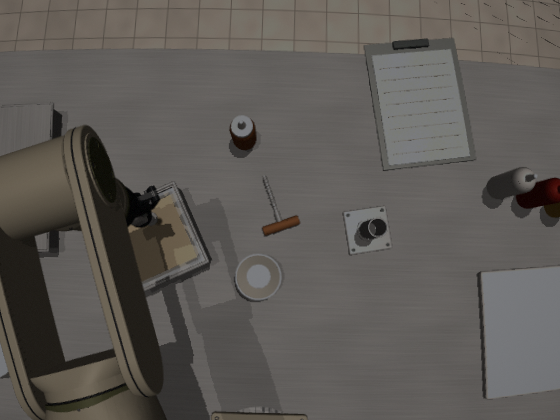

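{"api": "jog_arm", "payload": {"plan": [[[0,0,0],[0,0,0.012],-1],[[0,0,0],[0,0,0.024],-1],[[0,0,0],[0,0,0.032],-1],[[0,0,0],[0,0,0.036],-1],[[0,0,0],[0,0,0.038],-1],[[0,0,0],[0,0,0.0395],-1],[[0,0,0],[0,0,0.041],-1],[[0,0,0],[0,0,0.041],-1]]}}

```text
time: 9.45
tool_pos: [531.9, 225.4, 231.4]
tcp_rot: [180.0, -0.0, 27.5]
ft_force: [-0.3, 0.0, -1.6]
finger_gap: 23.5
```

Run:
```python
from h import *
s=sense();print(s['tool_pos'],s['tcp_rot'],s['ft_force'],s['wrist_torque'])
im,d=snapshot('side')
z=im[210:340,150:290];cv2.imwrite('pics/z6.png',cv2.resize(z,None,fx=4,fy=4,interpolation=cv2.INTER_NEAREST))
print(sense()['ft_force'])
```

```text
[531.93188936 225.42077532 231.35803802] [ 1.79997127e+02 -4.85148621e-03  2.74562812e+01] [-0.34983008  0.02383706 -1.63911803] [0.06270122 0.03126563 0.00440992]
[-0.13844848  0.30085304 -0.6579625 ]
```

View pics/z6.png

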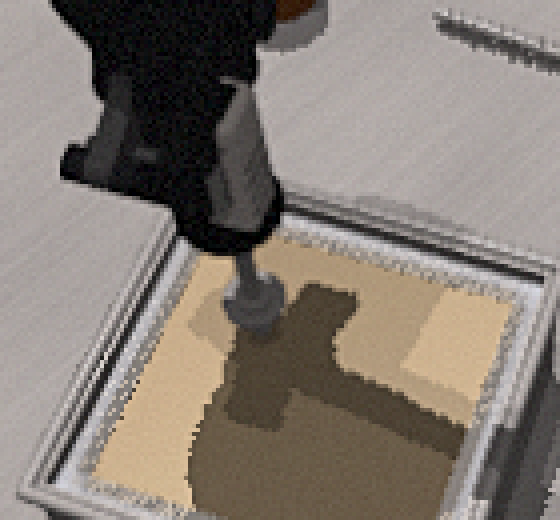

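{"api": "jog_arm", "payload": {"plan": [[[0,0,0],[0,0,0.0015],-1],[[0,0,0],[0,0,0.003],-1],[[0,0,0],[0,0,0.0045],-1],[[0,0,0],[0,0,0.006],-1],[[0,0,0],[0,0,0.006],-1]]}}

```text
time: 10.12
tool_pos: [531.8, 225.4, 225.1]
tcp_rot: [-180.0, 0.0, 27.5]
ft_force: [0.4, 0.1, -2.2]
finger_gap: 23.6
```

{"api": "jog_arm", "payload": {"plan": [[[0,0,0],[0,0,0.0015],-1],[[0,0,0],[0,0,0.003],-1],[[0,0,0],[0,0,0.0045],-1],[[0,0,0],[0,0,0.006],-1],[[0,0,0],[0,0,0.006],-1]]}}

```text
time: 10.75
tool_pos: [531.8, 225.4, 219.1]
tcp_rot: [-180.0, 0.0, 27.5]
ft_force: [0.6, 0.5, -1.9]
finger_gap: 23.4
```

{"api": "jog_arm", "payload": {"plan": [[[0,0,0],[0,0,0.002],-1],[[0,0,0],[0,0,0.004],-1],[[0,0,0],[0,0,0.006],-1],[[0,0,0],[0,0,0.008],-1],[[0,0,0],[0,0,0.01],-1],[[0,0,0],[0,0,0.01],-1]]}}

```text
time: 11.5
tool_pos: [531.8, 225.4, 209.0]
tcp_rot: [-180.0, 0.0, 27.5]
ft_force: [0.2, -0.0, -1.7]
finger_gap: 23.5
```

{"api": "jog_arm", "payload": {"plan": [[[0,0,0],[0,0,0.002],-1],[[0,0,0],[0,0,0.004],-1],[[0,0,0],[0,0,0.006],-1],[[0,0,0],[0,0,0.006],-1]]}}

```text
time: 12.0
tool_pos: [532.1, 225.4, 203.4]
tcp_rot: [180.0, -0.0, 27.5]
ft_force: [0.6, -0.6, 0.8]
finger_gap: 23.6
```

{"api": "jog_arm", "payload": {"plan": [[[0,0,0],[0,0,0.001],-1],[[0,0,0],[0,0,0.002],-1],[[0,0,0],[0,0,0.002],-1]]}}

```text
time: 12.38
tool_pos: [532.0, 225.4, 201.3]
tcp_rot: [180.0, -0.0, 27.5]
ft_force: [0.8, 1.0, 1.3]
finger_gap: 23.3
```

{"api": "jog_arm", "payload": {"plan": [[[0,0,0],[0,0,0.001],-1],[[0,0,0],[0,0,0.002],-1],[[0,0,0],[0,0,0.002],-1]]}}

```text
time: 12.75
tool_pos: [532.0, 225.4, 199.2]
tcp_rot: [180.0, -0.0, 27.5]
ft_force: [0.0, 0.0, 1.8]
finger_gap: 23.4
```

{"api": "jog_arm", "payload": {"plan": [[[0,0,0],[0,0,0.001],-1],[[0,0,0],[0,0,0.0015],-1],[[0,0,0],[0,0,0.0015],-1]]}}

```text
time: 13.12
tool_pos: [532.0, 225.4, 197.8]
tcp_rot: [180.0, -0.0, 27.5]
ft_force: [-0.2, -1.2, 2.4]
finger_gap: 23.2
```

{"api": "jog_arm", "payload": {"plan": [[[0,0,0],[0,0,0.001],-1],[[0,0,0],[0,0,0.0015],-1],[[0,0,0],[0,0,0.0015],-1]]}}

```text
time: 13.5
tool_pos: [532.0, 225.4, 196.2]
tcp_rot: [180.0, -0.0, 27.5]
ft_force: [1.5, -0.5, 1.7]
finger_gap: 23.4
```

{"api": "jog_arm", "payload": {"plan": [[[0,0,0],[0,0,0.001],-1],[[0,0,0],[0,0,0.0015],-1],[[0,0,0],[0,0,0.0015],-1]]}}

```text
time: 13.88
tool_pos: [531.9, 225.4, 194.7]
tcp_rot: [180.0, -0.0, 27.5]
ft_force: [1.1, 0.4, 2.5]
finger_gap: 23.5
```

{"api": "jog_arm", "payload": {"plan": [[[0,0,0],[0,0,0.001],-1],[[0,0,0],[0,0,0.0015],-1],[[0,0,0],[0,0,0.0015],-1]]}}

```text
time: 14.25
tool_pos: [531.9, 225.4, 193.2]
tcp_rot: [180.0, -0.0, 27.5]
ft_force: [1.4, -0.4, 1.6]
finger_gap: 23.5
```

{"api": "jog_arm", "payload": {"plan": [[[0,0,0],[0,0,0.001],-1],[[0,0,0],[0,0,0.0015],-1],[[0,0,0],[0,0,0.0015],-1]]}}

```text
time: 14.62
tool_pos: [531.9, 225.4, 191.7]
tcp_rot: [-180.0, 0.0, 27.5]
ft_force: [1.9, -0.6, 1.8]
finger_gap: 23.2
```

{"api": "jog_arm", "payload": {"plan": [[[0,0,0],[0,0,0.001],-1],[[0,0,0],[0,0,0.0015],-1],[[0,0,0],[0,0,0.0015],-1]]}}

```text
time: 15.0
tool_pos: [531.9, 225.4, 190.2]
tcp_rot: [-180.0, 0.0, 27.5]
ft_force: [1.5, -0.2, 2.3]
finger_gap: 23.3
```

{"api": "jog_arm", "payload": {"plan": [[[0,0,0],[0,0,0.001],-1],[[0,0,0],[0,0,0.0015],-1],[[0,0,0],[0,0,0.0015],-1]]}}

```text
time: 15.38
tool_pos: [531.9, 225.4, 188.7]
tcp_rot: [180.0, 0.0, 27.5]
ft_force: [2.1, -0.7, 0.8]
finger_gap: 23.6
```

{"api": "jog_arm", "payload": {"plan": [[[0,0,0],[0,0,0.001],-1],[[0,0,0],[0,0,0.0015],-1],[[0,0,0],[0,0,0.0015],-1]]}}

```text
time: 15.75
tool_pos: [531.9, 225.4, 187.2]
tcp_rot: [180.0, 0.0, 27.5]
ft_force: [2.3, -0.3, 2.3]
finger_gap: 23.4
```

{"api": "jog_arm", "payload": {"plan": [[[0,0,0],[0,0,0.001],-1],[[0,0,0],[0,0,0.0015],-1],[[0,0,0],[0,0,0.0015],-1]]}}

```text
time: 16.12
tool_pos: [531.9, 225.4, 185.7]
tcp_rot: [-180.0, 0.0, 27.5]
ft_force: [2.0, -0.9, 2.7]
finger_gap: 23.3
```

{"api": "jog_arm", "payload": {"plan": [[[0,0,0],[0.0006,0.0003,0.001],-1],[[0,0,0],[0.0006,0.0003,0.0015],-1],[[0,0,0],[0.0006,0.0003,0.0015],-1]]}}

```text
time: 16.5
tool_pos: [532.2, 225.5, 183.9]
tcp_rot: [-180.0, 0.1, 27.5]
ft_force: [-0.0, -0.1, 2.5]
finger_gap: 23.4
```

Lateral force gone; continue down.

{"api": "jog_arm", "payload": {"plan": [[[0,0,0],[0,0,0.001],-1],[[0,0,0],[0,0,0.0015],-1],[[0,0,0],[0,0,0.0015],-1]]}}

```text
time: 16.88
tool_pos: [532.4, 225.4, 182.5]
tcp_rot: [-180.0, 0.0, 27.5]
ft_force: [-2.1, -0.2, 1.1]
finger_gap: 23.4
```

{"api": "jog_arm", "payload": {"plan": [[[0,0,0],[0,0,0.001],-1],[[0,0,0],[0,0,0.0015],-1],[[0,0,0],[0,0,0.0015],-1]]}}

```text
time: 17.25
tool_pos: [532.5, 225.5, 181.2]
tcp_rot: [-180.0, 0.0, 27.5]
ft_force: [-1.4, 0.4, 1.4]
finger_gap: 22.9
```

{"api": "jog_arm", "payload": {"plan": [[[0,0,0],[0,0,0.001],-1],[[0,0,0],[0,0,0.0015],-1],[[0,0,0],[0,0,0.0015],-1]]}}

```text
time: 17.62
tool_pos: [532.6, 225.4, 179.7]
tcp_rot: [-180.0, -0.0, 27.5]
ft_force: [-1.4, 0.7, 1.2]
finger_gap: 23.3
```

{"api": "jog_arm", "payload": {"plan": [[[0,0,0],[0,0,0.001],-1],[[0,0,0],[0,0,0.0015],-1],[[0,0,0],[0,0,0.0015],-1]]}}

```text
time: 18.0
tool_pos: [532.6, 225.4, 178.2]
tcp_rot: [180.0, -0.0, 27.5]
ft_force: [-1.1, 0.4, 1.5]
finger_gap: 23.1
```

{"api": "jog_arm", "payload": {"plan": [[[0,0,0],[0,0,0.001],-1],[[0,0,0],[0,0,0.0015],-1],[[0,0,0],[0,0,0.0015],-1]]}}

```text
time: 18.38
tool_pos: [532.6, 225.4, 176.7]
tcp_rot: [180.0, -0.0, 27.5]
ft_force: [-1.1, 0.1, 1.7]
finger_gap: 23.5
```

{"api": "jog_arm", "payload": {"plan": [[[0,0,0],[0,0,0.001],-1],[[0,0,0],[0,0,0.0015],-1],[[0,0,0],[0,0,0.0015],-1]]}}

```text
time: 18.75
tool_pos: [532.6, 225.4, 175.2]
tcp_rot: [-180.0, -0.0, 27.5]
ft_force: [-1.1, 0.1, 1.9]
finger_gap: 23.3
```

{"api": "jog_arm", "payload": {"plan": [[[0,0,0],[0,0,0.001],-1],[[0,0,0],[0,0,0.0015],-1],[[0,0,0],[0,0,0.0015],-1]]}}

```text
time: 19.12
tool_pos: [532.6, 225.4, 173.7]
tcp_rot: [180.0, 0.0, 27.5]
ft_force: [-1.4, -0.1, 1.5]
finger_gap: 23.3
```

{"api": "jog_arm", "payload": {"plan": [[[0,0,0],[0,0,0.001],-1],[[0,0,0],[0,0,0.0015],-1],[[0,0,0],[0,0,0.0015],-1]]}}

```text
time: 19.5
tool_pos: [532.8, 225.5, 173.1]
tcp_rot: [180.0, -0.0, 27.5]
ft_force: [-2.3, -0.7, 6.6]
finger_gap: 23.3
```

{"api": "jog_arm", "payload": {"plan": [[[0,0,0],[0,0,0.0003],-1],[[0,0,0],[0,0,0.0003],-1],[[0,0,0],[0,0,0.0003],-1],[[0,0,0],[0,0,0.0003],-1]]}}

```text
time: 20.0
tool_pos: [532.9, 225.6, 173.1]
tcp_rot: [180.0, -0.1, 27.5]
ft_force: [-3.2, -1.0, 8.1]
finger_gap: 23.1
```

{"api": "jog_arm", "payload": {"plan": [[[0,0,0],[0,0,0],-1],[[0,0,0],[0,0,0],-1],[[0,0,0],[0,0,0],-1],[[0,0,0],[0,0,0],-1],[[0,0,0],[0,0,0],-1],[[0,0,0],[0,0,0],-1],[[0,0,0],[0,0,0],-1],[[0,0,0],[0,0,0],-1],[[0,0,0],[0,0,0],-1],[[0,0,0],[0,0,0],-1]]}}

```text
time: 21.25
tool_pos: [532.9, 225.5, 173.1]
tcp_rot: [180.0, -0.1, 27.5]
ft_force: [-3.5, -0.7, 8.3]
finger_gap: 23.0
```

{"api": "jog_arm", "payload": {"plan": [[[0,0,0],[0,0,0],-1],[[0,0,0],[0,0,0],-1],[[0,0,0],[0,0,0],-1],[[0,0,0],[0,0,0],-1],[[0,0,0],[0,0,0],-1],[[0,0,0],[0,0,0],-1],[[0,0,0],[0,0,0],-1],[[0,0,0],[0,0,0],-1],[[0,0,0],[0,0,0],-1]]}}

```text
time: 22.38
tool_pos: [532.9, 225.5, 173.1]
tcp_rot: [180.0, -0.1, 27.5]
ft_force: [-3.2, -0.8, 8.9]
finger_gap: 23.4
```

Run:
```python
from h import *
s=sense();print(s['tool_pos'],s['tcp_rot'],s['ft_force'],s['wrist_torque'])
im,d=snapshot('side')
z=im[190:330,130:290];cv2.imwrite('pics/z7.png',cv2.resize(z,None,fx=4,fy=4,interpolation=cv2.INTER_NEAREST))
```

```text
[532.92561986 225.51456787 173.11659348] [ 1.79987164e+02 -6.04765528e-02  2.74550539e+01] [-3.15820623 -0.81314895  8.92911984] [-0.10705916  0.81554304  0.02227572]
```

View pics/z7.png

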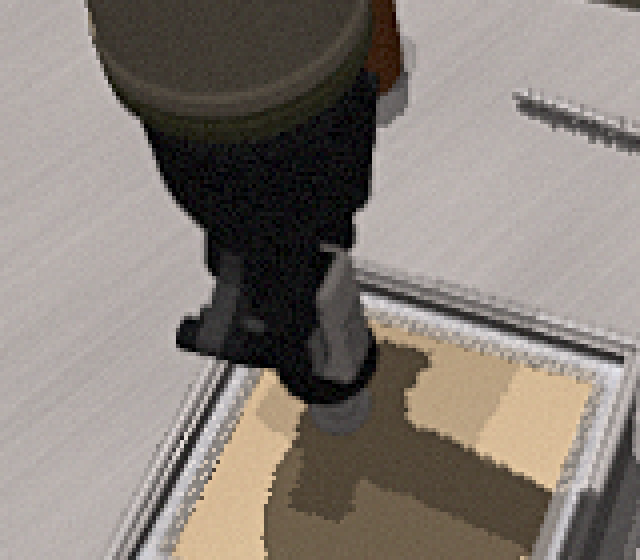

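{"api": "jog_arm", "payload": {"plan": [[[0,0,0],[-0.0003,-0.0001,-0.0003],-1],[[0,0,0],[-0.0005,-0.0003,-0.0006],-1],[[0,0,0],[-0.0005,-0.0003,-0.0006],-1],[[0,0,0],[-0.0005,-0.0003,-0.0006],-1]]}}

```text
time: 22.92
tool_pos: [532.4, 225.5, 173.1]
tcp_rot: [180.0, -0.1, 27.5]
ft_force: [-0.2, -0.9, 6.2]
finger_gap: 23.2
```

{"api": "jog_arm", "payload": {"plan": [[[0,0,0],[0,0,0],-0.42],[[0,0,0],[0,0,0],-0.36],[[0,0,0],[0,0,0],-0.3],[[0,0,0],[0,0,0],-0.2],[[0,0,0],[0,0,0],0],[[0,0,0],[0,0,0],0.3],[[0,0,0],[0,0,0],0.6],[[0,0,0],[0,0,0],0.6],[[0,0,0],[0,0,0],0.6]]}}

```text
time: 24.05
tool_pos: [532.0, 225.5, 172.6]
tcp_rot: [-180.0, 0.0, 27.5]
ft_force: [0.8, 1.3, -0.7]
finger_gap: 68.4
```

Run:
```python
from h import *
s=sense();print(s['tool_pos'],s['ft_force'],s['finger_gap'])
im,d=snapshot('side')
z=im[190:330,130:290];cv2.imwrite('pics/z8.png',cv2.resize(z,None,fx=4,fy=4,interpolation=cv2.INTER_NEAREST))
```

```text
[531.98044816 225.46118148 172.58728447] [ 0.78117574  1.29463295 -0.74704757] 68.37328188311929
```

View pics/z8.png

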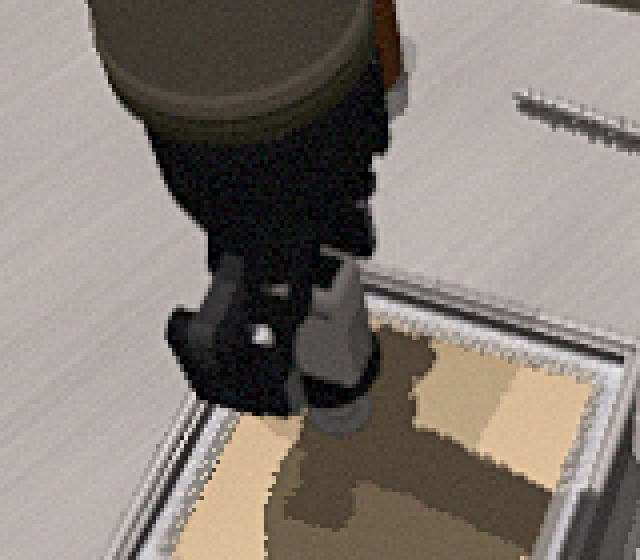

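{"api": "jog_arm", "payload": {"plan": [[[0,0,0],[0,0,-0.002],0.6],[[0,0,0],[0,0,-0.01],0.6],[[0,0,0],[0,0,-0.025],0.6],[[0,0,0],[0,0,-0.045],0.6],[[0,0,0],[0,0,-0.07],0.6],[[0,0,0],[0,0,-0.1],0.6],[[0,0,0],[0,0,-0.13],0.6],[[0,0,0],[0,0,-0.16],0.6],[[0,0,0],[0,0,-0.18],0.6],[[0,0,0],[0,0,-0.18],0.6],[[0,0,0],[0,0,-0.18],0.6]]}}

```text
time: 25.48
tool_pos: [531.7, 225.4, 351.4]
tcp_rot: [-180.0, 0.1, 27.5]
ft_force: [-0.5, 0.1, -0.5]
finger_gap: 68.6
```

Run:
```python
from h import *
s=sense();print(s['tool_pos'],s['ft_force'],s['finger_gap'])
im,d=snapshot('side');C=cloud('side',d)
z=im[170:330,130:310];cv2.imwrite('pics/z9.png',cv2.resize(z,None,fx=4,fy=4,interpolation=cv2.INTER_NEAREST))
m=(C[...,2]>140)&(C[...,2]<200)&(abs(C[...,0]-532)<30)&(abs(C[...,1]-225)<30)
m=cv2.erode(m.astype(np.uint8),np.ones((3,3)))>0
P=C[m]; c=P.mean(0);u=np.linalg.svd(P-c)[2];print(len(P),c,'face normal',u[2],P[:,2].max())
m=(C[...,2]>120)&(C[...,2]<230)&(abs(C[...,0]-532)<30)&(abs(C[...,1]-225)<30);print('top z',np.percentile(C[m][:,2],[90,98]))
print(proj('side',[[532.3,225.5,88],[532.3,225.5,207]]))
```

```text
[531.6940192  225.39035891 351.44154872] [-0.54496382  0.14208107 -0.45383334] 68.64204788702327
271 [520.86099176 232.06761339 171.62487085] face normal [ 0.67906165 -0.73211021  0.0537579 ] 196.92405592300588
top z [209.53087028 210.80328309]
[[215.19247802 291.49452522]
 [205.73761625 255.83425585]]
```

View pics/z9.png

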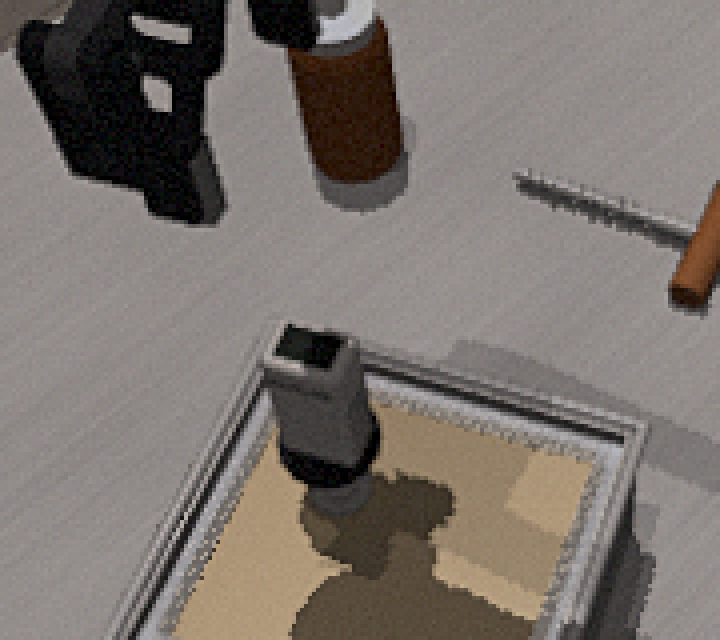

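Run:
```python
from h import *
a=np.linspace(0,2*np.pi,73)
for z in(88,90.5,93):print(z,proj('side',np.c_[532+14*np.cos(a),225.4+14*np.sin(a),a*0+z])[:,1].max())
im,d=snapshot('side');C=cloud('side',d);print(im[288:306,210:218].max(2));print(C[288:303,213:218,2].round(0))
```

```text
88 298.83877861467397
90.5 298.20015359644043
93 297.55788411313523
[[10  5 11 19 17  7  4 15]
 [ 8  9  0 18 16  8  3  4]
 [ 8 14 16  1  7  0  8 23]
 [14 12  0 15 19 32 46 52]
 [58 55 58 50 59 53 67 61]
 [58 49 60 68 66 65 59 52]
 [62 57 49 51 45 45 55 55]
 [60 61 55 60 58 53 55 63]
 [66 62 64 55 59 59 62 63]
 [51 57 62 57 58 60 57 57]
 [56 54 50 52 49 52 50 58]
 [67 54 59 57 59 57 61 55]
 [86 86 79 62 62 66 57 63]
 [85 88 84 76 66 59 61 68]
 [90 80 87 89 75 60 62 64]
 [91 94 88 89 81 62 61 61]
 [87 90 90 88 63 69 68 65]
 [86 86 83 62 60 63 61 66]]
[[138. 138. 136. 137. 136.]
 [138. 139. 138. 137. 134.]
 [136. 136. 135. 135.  96.]
 [133. 732.  99.  96.  97.]
 [ 95.  98.  97.  97.  95.]
 [ 99.  96.  97.  96.  96.]
 [ 93.  94.  95.  93.  91.]
 [ 91. 732.  91.  92.  93.]
 [ 92.  93.  92.  93.  92.]
 [ 92.  92.  93.  92.  91.]
 [ 92.  89.  89.  90.  90.]
 [ 88.  89.  90.  87.  87.]
 [ 87.  88.  88.  89.  87.]
 [ 88.  88.  88.  88.  86.]
 [ 88.  86.  88.  88.  87.]]
```

Stop top is at about z = 96 (88 + 8), so it sits flush on the ice. Handing in.

```bash
python3 -c "
from bench import *
print(hand_in())"
```

```text
the job is handed in; nothing more can be done
None
```

The probe is standing in the drilled hole with its stop on the ice, and I handed the job in at about 26 s of the 61 s allowed; no verdict was reported.

**What I did:**
- I gripped the probe by its handle and lifted it out of the stand until the tip was about 55 mm above the rim.
- I carried it over the hole and lowered it in small steps. It bottomed out about 61 mm below the ice.
- I held it there for nearly 3 s with an estimated 5–7 N on the tip. The highest upward wrist force I read was 8.9 N, or about 11 N with the stop.
- I then eased off, opened the gripper and raised it straight up.

**Last checks:**
- **Depth:** the handle top measured z ≈ 209.5–211 mm, and 210 mm was expected for a tip resting on the bottom.
- **Tilt:** the handle top was about 2 px (roughly 2–3 mm) off the upright prediction in the side view, a lean of about 0.02 rad by my estimate. A plane fit of the visible handle surface gave about 0.05 rad, but it may mix two faces, so I trust it less. Both are under the 0.12 rad limit.
- **Stop:** its top reads z ≈ 96 mm, 8 mm above the ice, so it is flush. Its lower edge in the side view agrees to within about a pixel.
- **Gripper:** it was clear of the probe, with only sensor noise on the wrist.
- **Bystanders:** the arm passed well above them. I took no final position measurement of them.

**Disagreements:** the two cameras differed by 1–2 mm on where the hole is, so I used the average. A sideways wrist force of 2–3 N showed up while I lowered and pressed the probe. I put it down to the stop dragging on the ice, and moved the tool back by about 0.6 mm before letting go.

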